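# Put the glue sticks back in the group trays

### The job

The craft lesson is over: stand each group's glue stick upright in the round glue well of the tray of its own colour, red, blue and yellow. One tray has been pushed half under the desk riser, so draw it forward until it is fully out from under the board. Leave the paint pots standing where they are.

Things in the scene. Friction and masses are not known exactly. Their poses are not given: they have to be found in the camera images.
- glue_red_mid (a point): Glue stick of the red group: upright cylinder 30 mm in diameter and 100 mm tall, white barrel with red cap (top 30 mm), red band and red foot, about 55 g, loose, standing on the table. The point is its centre, 50 mm above its foot; z is its upright axis.
- glue_blue_mid (a point): Glue stick of the blue group: upright cylinder 30 mm in diameter and 100 mm tall, white barrel with blue cap (top 30 mm), blue band and blue foot, about 55 g, loose, standing on the table. The point is its centre, 50 mm above its foot; z is its upright axis.
- glue_yellow_mid (a point): Glue stick of the yellow group: upright cylinder 30 mm in diameter and 100 mm tall, white barrel with yellow cap (top 30 mm), yellow band and yellow foot, about 55 g, loose, standing on the table. The point is its centre, 50 mm above its foot; z is its upright axis.
- tray_red_well (a point): Red tray (loose, 190 long in x, 120 wide, 45 high, walls 4 thick, 0.4 kg): centre of its round well's floor, 5 above the table; well 46 inside, rim 46 above the table. Axes of the tray: x to its rear, y left. Tray centre at x -55, y -22 from here. Grip for pulling: upright tab on the front wall, 10 thick in x, 70 wide, top 57 above the table, at x -149, y -22; 50 free behind it.
- tray_blue_well (a point): Blue tray (loose, 190 long in x, 120 wide, 45 high, walls 4 thick, 0.4 kg): centre of its round well's floor, 5 above the table; well 46 inside, rim 46 above the table. Axes of the tray: x to its rear, y left. Tray centre at x -55, y -22 from here. Grip for pulling: upright tab on the front wall, 10 thick in x, 70 wide, top 57 above the table, at x -149, y -22; 50 free behind it.
- tray_yellow_well (a point): Yellow tray (loose, 190 long in x, 120 wide, 45 high, walls 4 thick, 0.4 kg): centre of its round well's floor, 5 above the table; well 46 inside, rim 46 above the table. Axes of the tray: x to its rear, y left. Tray centre at x -55, y -22 from here. Grip for pulling: upright tab on the front wall, 10 thick in x, 70 wide, top 57 above the table, at x -149, y -22; 50 free behind it.
- riser_edge (a point): White desk riser, fixed, a low shelf at the back: board 600 wide, 240 deep, 16 thick, 80 clear below. The point: middle of the board's front edge, on its top face, 96 above the table; x away from the robot, y left. Goods up to 40 high lie from 80 behind the edge. One tray, any colour, starts with its rear half and well under the board, front half out. All sizes in mm.
- pot_red_mid (a point): Red poster-paint pot, not a glue stick: squat pot 46 mm in diameter and 52 mm tall with a white lid, loose, standing among the glue sticks; to be left alone. The point is its centre, 26 mm above the table; z is its upright axis.
- pot_blue_mid (a point): Blue poster-paint pot, not a glue stick: squat pot 46 mm in diameter and 52 mm tall with a white lid, loose, standing among the glue sticks; to be left alone. The point is its centre, 26 mm above the table; z is its upright axis.
- pot_yellow_mid (a point): Yellow poster-paint pot, not a glue stick: squat pot 46 mm in diameter and 52 mm tall with a white lid, loose, standing among the glue sticks; to be left alone. The point is its centre, 26 mm above the table; z is its upright axis.
There are look-alikes about, which are no part of the job. Leave any turquoise look-alike of the part that bears glue_blue_mid alone. Leave any green look-alike of the part that bears glue_red_mid alone.

How it is judged:
By the outcome, as a careful person would: the job done as asked, in the order asked, and still so for the second after the job is handed in, with the robot touching nothing.
It also fails if it takes over 109 s, if anything falls off the work surface, if the arm or the gripper's body presses on something with over 40 N, if the wrist force passes 120 N, or if a joint passes its speed limit or range.

### The arm

A 6-joint arm with a two-finger parallel gripper is mounted at the origin on the work surface. World frame = base frame: x ahead of the robot, y to its left, z up, the work surface at z = 0. Lengths are in m, angles in rad, forces in N, time in s.
With the tool pointing down it reaches from about 0.375 to 0.9 m from the base axis. Payload 3.1 kg.
Tool frame: the origin (TCP) lies between the finger pads; the fingertips stand 8 mm ahead of it and the grasp point (between the pads) lies 11 mm behind it; z points along the fingers, y is the line along which they close (so a half turn about z gives the same grasp; the last joint's range is limited). The gripper opens to 87 mm and grips with 3 to 60 N. Pads are 19 mm wide; open, the fingers measure 117 mm over their backs; the gripper's body (75 mm by 190 mm) begins 51 mm behind the grasp point.
Start: joints at [-1.423, 0.527, 1.433, -0, 1.181, -0.178], TCP at [0.201, -0.592, 0.204] pointing down, gripper open.
Joint ranges: [-3.08, 3.08], [-0.75, 2.2], [0.22, 2.44], [-1.43, 4.57], [0, 2.65], [-2.85, 2.85]. Speed limits (rad/s): [2.79, 2.79, 3.14, 3.14, 3.14, 3.14].

### API

Orientations are given as a unit quaternion [x, y, z, w].
In Python, from rig import robot, vision, job gives the robot as it stands.
- The arm moves only by the shell command python3 -m handwheel 'ROWS' [OPENING] [FORCE]. ROWS is JSON, a list of rows, each a list of 4 numbers: the shift along the tool's x, y, z as a fraction of full scale, then the turn about the tool's z as a fraction of full scale. A call has 1 to 20 rows; each row is the pose to reach, as a shift and turn from the pose commanded when the call began, along the tool's axes at that moment, turning the shorter way round; what a row does not reach only later rows make up. Full scale, the value 1, is 300 mm for a shift and 2 pi rad for a turn. A row lasts 1/12 s, in which the tool goes at most 41.7 mm and 7.16 degrees, less where a joint would pass 70% of its speed; a pose out of reach is approached as far as the arm can. A call with a number of a shift or a turn outside -1 to 1 is refused whole. A call with a gripper value outside its range is refused whole. OPENING is the opening in per cent of the stroke, from 0 (shut) to 100 (fully open), set as the call begins (- or left out, the last holds). The fingers move at their own pace and stop on an object; FORCE is the grip in N (left out, the last holds). Time passes only in rows, so rows that repeat a pose let the fingers close. It gives the time, the measured TCP pose, the force, the opening and the grip force at its end, in the units of the state.
- robot.get_obs(): the state, without advancing time (a new reading comes with each control period).
- vision.camera(name): name is "scene" or "top"; returns a dict with "frame" (480x640x3 uint8, red, green, blue), "K" (3x3 intrinsics, pixels), "k1" (the pictures are not rectified: a ray, as slopes to the right and down, at radius r is drawn at 1 + k1 r^2 times it, then the intrinsics apply), "cam_to_world" (4x4, takes a point from camera to world coordinates). Camera axes: x right, y down, z forward; pixel columns grow to the right and rows downward; lengths in m; the calibration is good to about 2 mm. A picture is of the moment at which its call begins. There is no depth.
- job.hand_in(): hands the job in; it is judged then, once.
Trained networks look in the newest picture that a camera, given by its name, has taken for a name from the list of things; names that differ only in an ending like _2 or _b are one class to them, and where a whole thing is asked for, a point or a joint stands for the part that bears it (a point fixed in the world has none). Each returns a list of dicts, best first, with "conf" (0 to 1); they miss things now and then, are a little off and sometimes report something else, mostly with a low value. They report only what shows in the picture. A call takes as long as a camera call. They do not tell look-alikes from the thing itself.
- vision.look_for(camera, label): "point" ([row, column] in pixels, amid what is visible of it).
- vision.outline_of(camera, label): "mask" (480x640 bool, what is visible of it) and "point" ([row, column] in pixels, amid what is visible of it).
The state is a dict: "time": time; "q": joint angles; "joint_velocities": joint speeds; "joint_torque": joint torques, N m; "position": TCP position; "tool_rot": TCP orientation; "ft_force": force on the tool from outside, world axes, zero at the start; "moment": the same for the moment, N m; "grip_width": finger opening in m; "grip_force": force on a finger pad.
Only numpy, scipy, OpenCV 4.12 (cv2) and the standard library are available. Lean on these libraries where they do the work, as an engineer would, in place of code of your own. Each camera call takes 0.05 s, during which the arm holds its last target. There are 200 camera calls.

## Working session

There is one attempt and no reset: what is moved stays moved. The work goes in short steps, Python scripts to look and compute and a shell command to move; the robot and the scene stay as the last step left them, time stands still between calls to the robot, and variables do not carry over. Pictures are saved under pics/ and viewed, at most 14 in all, crops included, and the job is handed in when it is done.

```bash
ls; mkdir -p pics
cat > h.py <<'E'
import numpy as np, cv2
from rig import robot, vision, job
def ray(c,px):  # px=[row,col]
    K=c["K"];d=np.array([(px[1]-K[0][2])/K[0][0],(px[0]-K[1][2])/K[1][1]])
    u=d.copy()
    for _ in range(20): u=d/(1+c["k1"]*(u@u))
    T=np.array(c["cam_to_world"]);return T[:3,3],T[:3,:3]@np.array([u[0],u[1],1])
def at(c,px,z):
    o,v=ray(c,px);return (o+v*(z-o[2])/v[2])
def proj(c,p):
    T=np.linalg.inv(np.array(c["cam_to_world"]));q=T[:3,:3]@np.array(p)+T[:3,3];u=q[:2]/q[2];u=u*(1+c["k1"]*(u@u));K=c["K"]
    return np.array([K[1][1]*u[1]+K[1][2],K[0][0]*u[0]+K[0][2]])
def save(n,f): cv2.imwrite(f"pics/{n}.png",np.ascontiguousarray(f[:,:,::-1]))
E
python3 - <<'E'
from h import *
Z=dict(glue=.05,tray=.02,pot=.026,rise=.09)
for cam in ["scene","top"]:
    c=vision.camera(cam);save(cam+"0",c["frame"]);print(cam,np.round(c["cam_to_world"],3).tolist(),c["k1"])
    for l in ["glue_red_mid","glue_blue_mid","glue_yellow_mid","tray_red_well","tray_blue_well","tray_yellow_well","pot_red_mid","pot_blue_mid","pot_yellow_mid","riser_edge"]:
        for d in vision.look_for(cam,l)[:4]: print(l,np.round(d["conf"],2),np.round(d["point"]),np.round(at(c,d["point"],Z[l[:4]]if l[:4] in Z else .05),3))
o=robot.get_obs();print(o["position"],o["tool_rot"],o["grip_width"])
E
```

```text
pics
scene [[0.052, 0.749, -0.661, 1.205], [0.998, -0.051, 0.02, 0.013], [-0.019, -0.661, -0.75, 0.797], [0.0, 0.0, 0.0, 1.0]] -0.10297371087928409
glue_red_mid 0.85 [228. 401.] [0.513 0.181 0.05 ]
glue_red_mid 0.56 [228. 360.] [0.51  0.098 0.05 ]
glue_red_mid 0.35 [210. 244.] [ 0.44 -0.14  0.05]
glue_blue_mid 0.73 [266. 406.] [0.614 0.175 0.05 ]
glue_blue_mid 0.68 [253. 371.] [0.575 0.112 0.05 ]
glue_yellow_mid 0.86 [193. 375.] [0.409 0.138 0.05 ]
tray_red_well 0.75 [249. 141.] [ 0.507 -0.356  0.02 ]
tray_blue_well 0.73 [278. 312.] [ 0.606 -0.004  0.02 ]
tray_yellow_well 0.58 [232. 480.] [0.509 0.351 0.02 ]
pot_red_mid 0.8 [285. 213.] [ 0.633 -0.187  0.05 ]
pot_blue_mid 0.73 [208. 243.] [ 0.433 -0.143  0.05 ]
pot_blue_mid 0.67 [264. 408.] [0.608 0.179 0.05 ]
pot_blue_mid 0.43 [365. 320.] [0.809 0.004 0.05 ]
pot_yellow_mid 0.56 [249. 226.] [ 0.547 -0.17   0.05 ]
riser_edge 0.56 [366. 321.] [0.832 0.006 0.09 ]
top [[-0.029, -0.996, 0.086, 0.459], [-1.0, 0.03, 0.01, 0.016], [-0.012, -0.086, -0.996, 1.35], [0.0, 0.0, 0.0, 1.0]] -0.10081040997672971
glue_red_mid 0.71 [267. 292.] [0.516 0.103 0.05 ]
glue_red_mid 0.46 [264. 260.] [0.523 0.179 0.05 ]
glue_blue_mid 0.75 [239. 285.] [0.581 0.118 0.05 ]
glue_blue_mid 0.48 [222. 256.] [0.624 0.186 0.05 ]
glue_yellow_mid 0.6 [304. 279.] [0.43  0.136 0.05 ]
tray_red_well 0.61 [268. 482.] [ 0.501 -0.354  0.02 ]
tray_red_well 0.28 [221. 259.] [0.63  0.183 0.02 ]
tray_blue_well 0.68 [210. 335.] [ 0.651 -0.004  0.02 ]
tray_yellow_well 0.63 [279. 192.] [0.494 0.347 0.02 ]
pot_red_mid 0.85 [219. 408.] [ 0.62  -0.175  0.05 ]
pot_yellow_mid 0.86 [261. 410.] [ 0.52  -0.175  0.05 ]
pot_yellow_mid 0.15 [306. 396.] [ 0.415 -0.14   0.05 ]
riser_edge 0.7 [143. 331.] [0.8   0.002 0.09 ]
riser_edge 0.38 [267. 485.] [ 0.5   -0.341  0.09 ]
[ 0.2006507  -0.59188638  0.20386031] [ 9.86679412e-01  1.62676789e-01 -1.10119904e-05  5.52544053e-06] 0.08720261065026008
```

Run:
```python
from h import *
a=cv2.imread("pics/scene0.png");b=cv2.imread("pics/top0.png")
cv2.imwrite("pics/glues.png",np.hstack([cv2.resize(a[140:320,320:460],None,fx=3,fy=3,interpolation=cv2.INTER_CUBIC)[:540,:400],cv2.resize(b[190:340,220:330],None,fx=3.6,fy=3.6,interpolation=cv2.INTER_CUBIC)[:540,:396]]))
```

```text
(no output)
```

View pics/top0.png

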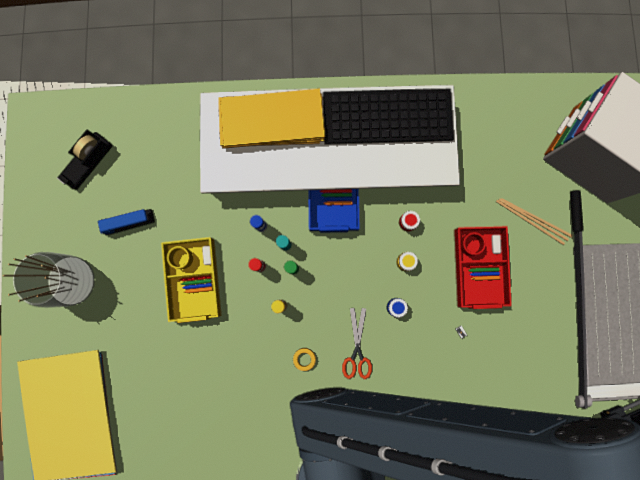

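View pics/scene0.png

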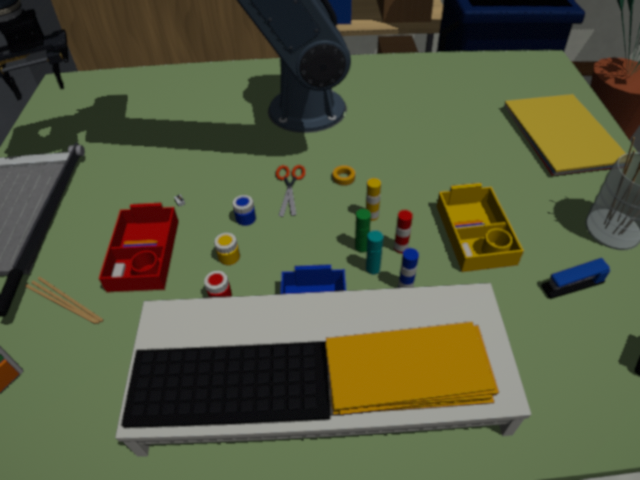

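View pics/glues.png

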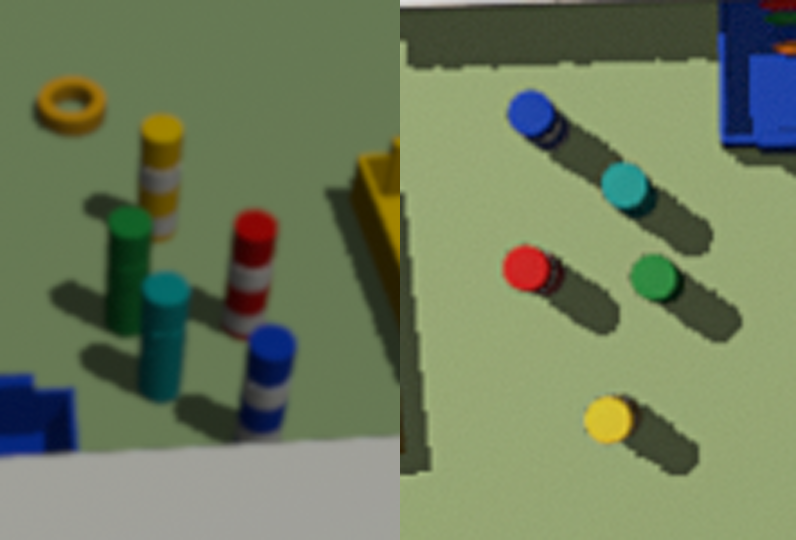

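Candidates in the top view: the wanted sticks have white bands, namely red (264,255), blue (221,256) and yellow (306,278). The look-alikes are plain, green (267,291) and turquoise (242,283). The pots with white lids are at (220,410), (261,408) and (308,398). The crop confirms the choice. The blue tray is the one under the board. Next I'll measure the trays.

```bash
cat >> h.py <<'E'
from scipy.spatial.transform import Rotation as R
def go(xyz,yaw=None):
    """fractions for moving to world TCP xyz; yaw = world angle (deg) of tool x"""
    o=robot.get_obs();r=R.from_quat(o["tool_rot"]);M=r.as_matrix();d=np.array(xyz)-o["position"]
    f=M.T@d/.3;y0=np.degrees(np.arctan2(M[1,0],M[0,0]));t=0 if yaw is None else -((yaw-y0+180)%360-180)/360
    print("from",np.round(o["position"],4),"yaw",round(y0,1),"->",np.round(f,3),"turn",round(t,4))
def blobs(c,lo,hi,roi):
    r0,r1,c0,c1=roi;m=cv2.inRange(cv2.cvtColor(np.ascontiguousarray(c["frame"][r0:r1,c0:c1]),cv2.COLOR_RGB2HSV),lo,hi);return m
E
python3 - <<'E'
from h import *
c=vision.camera("top")
for n,p in dict(blue=(221.2,256.0),red=(264.3,255),yellow=(306.3,278),green=(267,290.8),turq=(241.7,282.5)).items(): print(n,np.round(at(c,p,.1),3))
s=vision.camera("scene") 
print("edge",at(c,(192,331),.096),at(c,(191,201),.096),at(c,(186,458),.096))
b=np.ascontiguousarray(c["frame"][:,:,::-1]);f=4
t=[cv2.resize(b[r:r+100,k:k+66],None,fx=f,fy=f,interpolation=cv2.INTER_CUBIC) for r,k in [(230,157),(218,450),(160,302)]]
cv2.imwrite("pics/trays.png",np.hstack(t))
E
```

```text
blue [0.62  0.179 0.1  ]
red [0.521 0.183 0.1  ]
yellow [0.425 0.133 0.1  ]
green [0.513 0.102 0.1  ]
turq [0.571 0.119 0.1  ]
edge [0.68227253 0.00566748 0.096     ] [0.69447383 0.30599226 0.096     ] [ 0.68794664 -0.28739409  0.096     ]
```

View pics/trays.png

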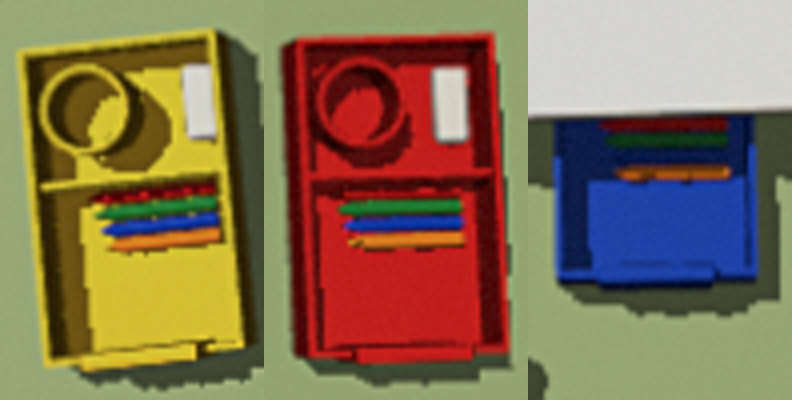

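The crop shows the well rims at top pixels yellow (256.7,178.3) and red (243.8,473.8), and the blue tab at (228,333.8). The blue tray is nearly square-on, with its well under the board.

Run:
```python
from h import *
c=vision.camera("top")
print("yw",at(c,(256.7,178.3),.046),"rw",at(c,(243.8,473.8),.046),"tab",at(c,(228,333.8),.057))
print("bfl",at(c,(229,309),.045),"bfr",at(c,(228.5,358),.045))
go((.521,.182,.2),90)
```

```text
yw [0.54715897 0.37370824 0.046     ] rw [ 0.55711256 -0.33009861  0.046     ] tab [0.60336583 0.00136494 0.057     ]
bfl [0.60408907 0.06012261 0.045     ] bfr [ 0.60179931 -0.05609699  0.045     ]
from [ 0.2007 -0.5919  0.2039] yaw 18.7 -> [ 1.839 -2.1    0.013] turn -0.198
```

```bash
python3 -m handwheel '[[0.87,-1,0,-0.198],[0.87,-1,0,-0.198],[0.87,-1,0,-0.198],[0.87,-1,0,-0.198],[0.87,-1,0,-0.198],[0.87,-1,0,-0.198],[0.87,-1,0,-0.198],[0.87,-1,0,-0.198],[0.87,-1,0,-0.198],[0.87,-1,0,-0.198],[0.87,-1,0,-0.198],[0.87,-1,0,-0.198],[0.87,-1,0,-0.198],[0.87,-1,0,-0.198]]' 60 20; python3 -c "
from h import *
go((.521,.182,.2),90)"
```

```text
time: 2.42
position: [0.3517, -0.2255, 0.204]
tool_rot: [0.708, 0.706, -0.0, 0.001]
ft_force: [-0.0, -0.9, -0.3]
grip_width: 0.0522
grip_force: 0.0
from [ 0.3517 -0.2255  0.204 ] yaw 89.9 -> [1.36  0.561 0.012] turn -0.0004
```

```bash
python3 -m handwheel '[[1,0.4,0,0],[1,0.4,0,0],[1,0.4,0,0],[1,0.4,0,0],[1,0.4,0,0],[1,0.4,0,0],[1,0.4,0,0],[1,0.4,0,0],[1,0.4,0,0]]' >/dev/null;  python3 -m handwheel '[[0.36,0.161,0,0],[0.36,0.161,0,0],[0.36,0.161,0,0],[0.36,0.161,0,0],[0.36,0.161,0,0],[0.36,0.161,0,0]]'
python3 - <<'E'
from h import *
go((.521,.182,.064),90)
c=vision.camera("scene");save("s1",cv2.resize(c["frame"][100:320,270:490],None,fx=2.7,fy=2.7))
E
```

```text
time: 3.67
position: [0.5195, 0.1823, 0.2033]
tool_rot: [0.708, 0.707, -0.001, -0.0]
ft_force: [-0.3, -0.1, 0.6]
grip_width: 0.0525
grip_force: 0.0
from [0.5195 0.1823 0.2033] yaw 89.9 -> [-0.     0.006  0.464] turn -0.0002
```

View pics/s1.png

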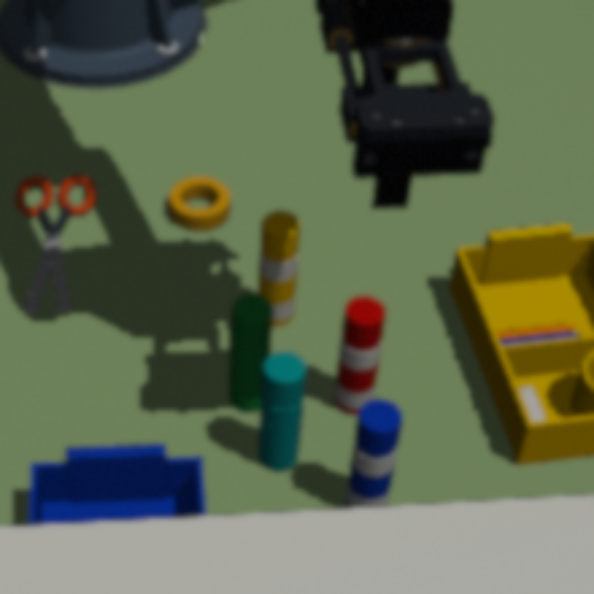

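```bash
python3 -m handwheel '[[0,0.006,0.2,0],[0,0.006,0.3,0],[0,0.006,0.36,0],[0,0.006,0.42,0],[0,0.006,0.464,0],[0,0.006,0.464,0],[0,0.006,0.464,0]]'; python3 -m handwheel '[[0,0,0,0],[0,0,0,0],[0,0,0,0],[0,0,0,0],[0,0,0,0],[0,0,0,0],[0,0,0,0],[0,0,0,0]]' 0 20
```

```text
time: 4.3
position: [0.521, 0.1824, 0.0643]
tool_rot: [0.708, 0.706, -0.001, -0.001]
ft_force: [-0.1, 0.2, 0.3]
grip_width: 0.0525
grip_force: 0.0
time: 4.97
position: [0.5224, 0.1842, 0.0654]
tool_rot: [0.707, 0.707, 0.001, 0.001]
ft_force: [1.0, 0.5, 5.2]
grip_width: 0.0296
grip_force: 20.0
```

```bash
python3 -m handwheel '[[0,0,-0.1,0],[0,0,-0.2,0],[0,0,-0.3,0],[0,0,-0.4,0],[0,0,-0.4,0]]' >/dev/null; python3 -m handwheel '[[-0.1,0,0,0],[-0.2,0,0,0],[-1,0.05,0,0],[-1,0.05,0,0],[-1,0.05,0,0],[-1,0.05,0,0],[-1,0.05,0,0],[-1,0.05,0,0],[-1,0.05,0,0],[-1,0.05,0,0],[-1,0.05,0,0]]'; python3 -c "
from h import *
go((.557,-.330,.18),90)"
```

```text
time: 6.3
position: [0.5356, -0.1153, 0.1836]
tool_rot: [0.707, 0.707, -0.0, -0.001]
ft_force: [-0.4, 0.3, 0.1]
grip_width: 0.0295
grip_force: 20.0
from [ 0.5356 -0.1153  0.1836] yaw 90.0 -> [-0.716  0.072  0.011] turn -0.0001
```

```bash
python3 -m handwheel '[[-0.716,0.072,0,0],[-0.716,0.072,0,0],[-0.716,0.072,0,0],[-0.716,0.072,0,0],[-0.716,0.072,0,0],[-0.716,0.072,0,0],[-0.716,0.072,0,0],[-0.716,0.072,0.1,0],[-0.716,0.072,0.15,0],[-0.716,0.072,0.18,0],[-0.716,0.072,0.18,0],[-0.716,0.072,0.18,0]]'
python3 - <<'E'
from h import *
go((.557,-.330,.069),90)
c=vision.camera("scene");print(proj(c,(.557,-.33,.046)))
t=vision.camera("top")
save("s2",np.hstack([cv2.resize(c["frame"][180:320,80:220],None,fx=2.8,fy=2.8),cv2.resize(t["frame"][190:330,410:550],None,fx=2.8,fy=2.8)]))
E
```

```text
time: 7.3
position: [0.5584, -0.3286, 0.1305]
tool_rot: [0.706, 0.708, 0.0, -0.001]
ft_force: [-0.1, 0.1, -1.1]
grip_width: 0.0293
grip_force: 20.0
from [ 0.5584 -0.3286  0.1305] yaw 90.1 -> [-0.005 -0.004  0.205] turn 0.0004
[258.46771188 145.02340844]
```

View pics/s2.png

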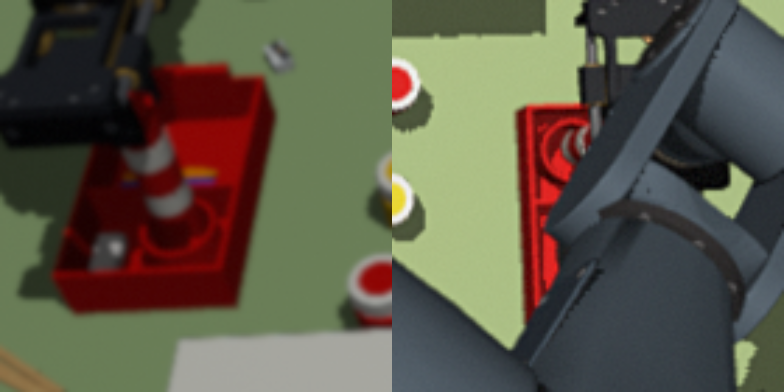

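Run:
```python
from h import *
T=[]
for n,cam in [("scene0","scene"),("top0","top")]:
    c=vision.camera(cam);im=cv2.imread(f"pics/{n}.png");row=[]
    for w in [(.557,-.330),(.547,.374)]:
        k=proj(c,(*w,.046)).astype(int)-35;f=5.6
        t=cv2.resize(im[k[0]:k[0]+70,k[1]:k[1]+70],None,fx=f,fy=f,interpolation=cv2.INTER_CUBIC)
        t=cv2.convertScaleAbs(t,alpha=1.7)
        a=np.linspace(0,2*np.pi,50)
        p=np.array([proj(c,(w[0]+.023*np.cos(x),w[1]+.023*np.sin(x),.046)) for x in a])
        p=((p-k+.5)*f)[:,::-1].astype(int);cv2.polylines(t,[p[:,None]],True,(255,255,255),1);row.append(t)
    T.append(np.hstack(row)[45:345])
cv2.imwrite("pics/ov.png",np.vstack(T))
```

```text
(no output)
```

View pics/ov.png

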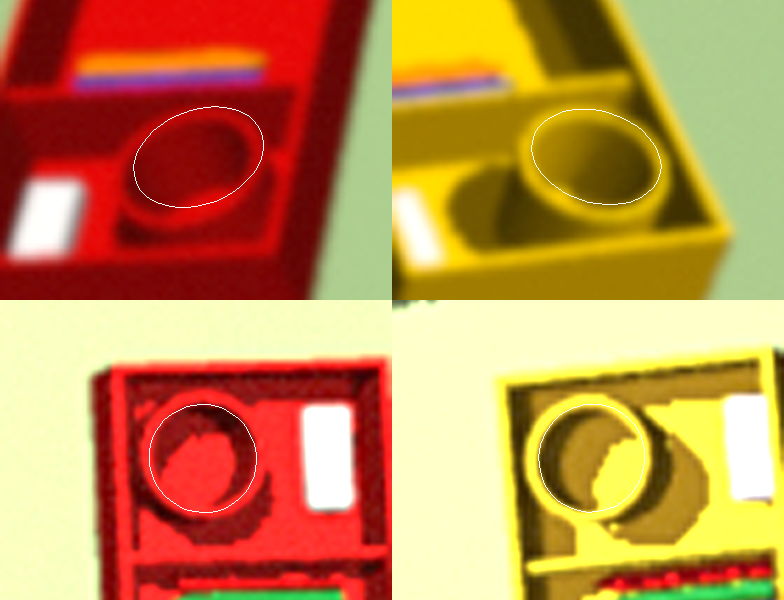

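The overlay shows the estimated circles on both well rims to within about 1 px in both cameras, so I'll lower the stick.

```bash
python3 -m handwheel '[[-0.005,-0.002,0.05,0],[-0.005,-0.002,0.1,0],[-0.005,-0.002,0.15,0],[-0.005,-0.002,0.18,0],[-0.005,-0.002,0.2,0],[-0.005,-0.002,0.2,0],[-0.005,-0.002,0.2,0]]'; python3 -m handwheel '[[0,0,0,0],[0,0,0,0],[0,0,0,0],[0,0,0,0],[0,0,0,0],[0,0,-0.1,0],[0,0,-0.2,0],[0,0,-0.3,0],[0,0,-0.4,0],[0,0,-0.45,0],[0,0,-0.45,0]]' 55 20;python3 - <<'E'
from h import *
go((.603,.001,.18),90)
E
```

```text
time: 8.08
position: [0.5581, -0.3327, 0.0712]
tool_rot: [0.707, 0.707, 0.0, 0.001]
ft_force: [-1.7, -0.6, -0.3]
grip_width: 0.0295
grip_force: 20.0
time: 9.0
position: [0.56, -0.3341, 0.2107]
tool_rot: [0.707, 0.707, 0.0, 0.005]
ft_force: [0.5, 0.4, 1.2]
grip_width: 0.0477
grip_force: 0.0
from [ 0.56   -0.3341  0.2107] yaw 90.0 -> [1.118 0.143 0.096] turn 0.0
```

```bash
python3 -m handwheel '[[1,0.13,0,0],[1,0.13,0,0],[1,0.13,0,0],[1,0.13,0,0],[1,0.13,0,0],[1,0.13,0,0],[1,0.13,0,0],[1,0.13,0,0],[1,0.13,0,0]]' 46 20 >/dev/null; python3 -m handwheel '[[0.118,0.013,0,0],[0.118,0.013,0,0],[0.118,0.013,0.1,0],[0.118,0.013,0.2,0],[0.118,0.013,0.3,0],[0.118,0.013,0.3,0],[0.118,0.013,0.3,0]]';python3 - <<'E'
from h import *
go((.603,.001,.042),90)
c=vision.camera("scene");t=vision.camera("top")
save("s3",np.hstack([cv2.resize(c["frame"][180:320,80:220],None,fx=2.8,fy=2.8),cv2.resize(c["frame"][180:320,240:380],None,fx=2.8,fy=2.8)]))
E
```

```text
time: 10.33
position: [0.5989, 0.0017, 0.1138]
tool_rot: [0.708, 0.707, -0.002, -0.002]
ft_force: [0.4, 0.9, 0.3]
grip_width: 0.0402
grip_force: 0.0
from [0.5989 0.0017 0.1138] yaw 89.9 -> [-0.002  0.015  0.239] turn -0.0002
```

View pics/s3.png

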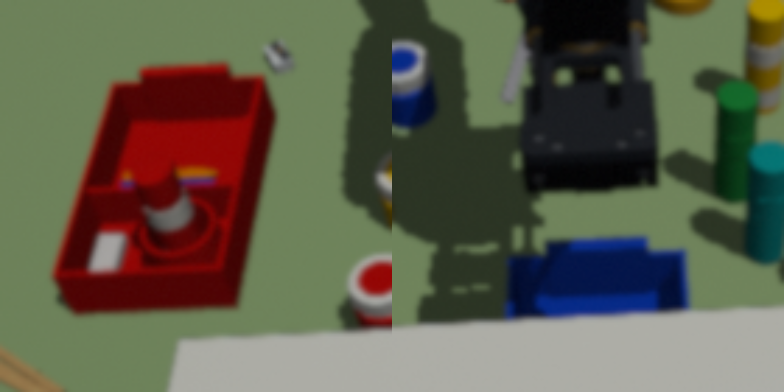

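```bash
python3 -m handwheel '[[0,0.015,0.08,0],[0,0.015,0.14,0],[0,0.015,0.19,0],[0,0.015,0.22,0],[0,0.015,0.237,0],[0,0.015,0.237,0],[0,0.015,0.237,0]]'; python3 -m handwheel '[[0,0,0,0],[0,0,0,0],[0,0,0,0],[0,0,0,0],[0,0,0,0],[0,0,0,0],[0,0,0,0],[0,0,0,0]]' 0 30
```

```text
time: 11.02
position: [0.606, 0.0029, 0.0457]
tool_rot: [0.707, 0.707, 0.001, 0.001]
ft_force: [0.0, 0.3, 0.2]
grip_width: 0.04
grip_force: 0.0
time: 11.68
position: [0.605, 0.0032, 0.0445]
tool_rot: [0.707, 0.707, -0.0, -0.0]
ft_force: [0.4, 0.5, -0.2]
grip_width: 0.0015
grip_force: 0.0
```

Run:
```python
from h import *
c=vision.camera("scene");t=vision.camera("top")
print(proj(t,(.603,.001,.057)),proj(c,(.603,.001,.057)),at(c,(266,313.6),.057))
save("s4",np.hstack([cv2.resize(t["frame"][170:270,280:380],None,fx=4,fy=4),cv2.resize(c["frame"][210:310,260:360],None,fx=4,fy=4)]))
```

```text
[228.15002006 333.95996556] [264.61190385 313.50190947] [0.60635562 0.0010766  0.057     ]
```

View pics/s4.png

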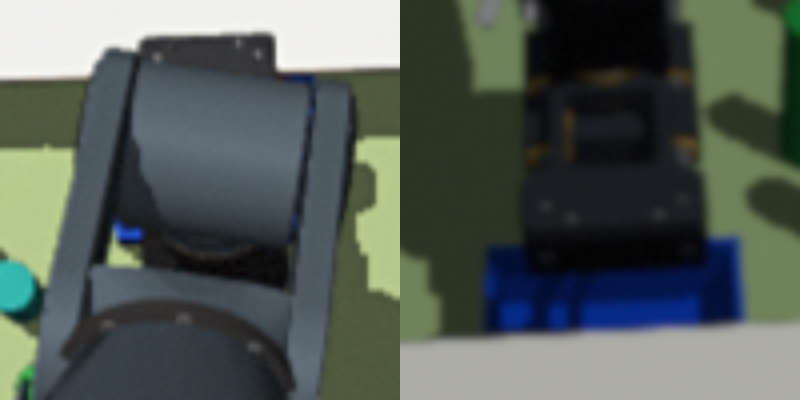

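Run:
```python
from h import *
c=vision.camera("scene");o,v=ray(c,(175.9,415.2))
for x in (.545,.56): print(o+v*(x-o[0])/v[0])
b=robot.get_obs();print({k:np.round(b[k],4) for k in b})
```

```text
[0.545      0.18585579 0.21430651]
[0.56       0.18191743 0.22755608]
{'time': np.float64(11.8333), 'q': array([-0.1794,  0.714 ,  1.6043,  0.    ,  0.8235, -0.1794]), 'joint_velocities': array([ 0.0003, -0.0008, -0.0005,  0.0013, -0.0003,  0.0014]), 'joint_torque': array([ 1.30000e-03, -4.58406e+01, -1.16162e+01,  5.03000e-02,
        5.08000e-02,  0.00000e+00]), 'position': array([0.605 , 0.0031, 0.0445]), 'tool_rot': array([ 7.071e-01,  7.071e-01, -0.000e+00, -1.000e-04]), 'ft_force': array([1.0767, 0.9315, 0.3732]), 'moment': array([ 0.0522, -0.1376, -0.0264]), 'grip_force': np.float64(0.0), 'grip_width': np.float64(0.0003)}
```

Run:
```python
from h import *
c=vision.camera("scene")
for p in [(.6145,.182,.265),(.545,.182,.195),(.56,.182,.195),(.545,.182,.215)]: print(p,proj(c,p))
# s4: body bottom rear edge at scene row ~210+268/4=277, col 260+612/4=413?; 
print("s4 body",proj(c,(.70,.003,.1065)),proj(c,(.70,.003,.1265)))
```

```text
(0.6145, 0.182, 0.265) [180.67119908 423.54921141]
(0.545, 0.182, 0.195) [184.30488017 411.88235731]
(0.56, 0.182, 0.195) [190.07180357 413.27601006]
(0.545, 0.182, 0.215) [175.69380441 413.04256118]
s4 body [290.79807812 315.31132962] [283.635215   314.83612837]
```

The fingers shut on nothing. In the picture they sit about 20 mm higher than the state implies, so they passed over the tab. I'll reopen, go lower in small steps while watching the force, and try again.

```bash
python3 -m handwheel '[[0,0,0,0],[0,0,0,0],[0,0,0,0],[0,0,0,0],[0,0,0,0],[0,0,0.01,0],[0,0,0.02,0],[0,0,0.03,0],[0,0,0.03,0]]' 46 30; python3 -m handwheel '[[0,0,0,0],[0,0,0,0],[0,0,0,0],[0,0,0,0],[0,0,0,0],[0,0,0,0],[0,0,0,0],[0,0,0,0]]' 0 30
```

```text
time: 12.63
position: [0.6043, 0.0032, 0.0346]
tool_rot: [0.707, 0.707, -0.0, -0.001]
ft_force: [0.1, -0.2, 0.2]
grip_width: 0.0391
grip_force: 0.0
time: 13.3
position: [0.6053, 0.0031, 0.0357]
tool_rot: [0.707, 0.707, 0.0, 0.0]
ft_force: [0.8, 0.1, 0.4]
grip_width: 0.0091
grip_force: 30.0
```

```bash
python3 -m handwheel '[[0,-0.03,0,0],[0,-0.06,0,0],[0,-0.09,0,0],[0,-0.12,0,0],[0,-0.15,0,0],[0,-0.18,0,0],[0,-0.22,0,0],[0,-0.26,0,0],[0,-0.3,0,0],[0,-0.34,0,0],[0,-0.38,0,0],[0,-0.42,0,0],[0,-0.45,0,0],[0,-0.47,0,0],[0,-0.47,0,0],[0,-0.47,0,0]]'
```

```text
time: 14.63
position: [0.4612, 0.0035, 0.0356]
tool_rot: [0.707, 0.707, -0.002, -0.002]
ft_force: [-4.8, -1.7, 5.7]
grip_width: 0.0088
grip_force: 30.0
```

```bash
python3 -m handwheel '[[0,0,0,0],[0,0,0,0],[0,0,0,0],[0,0,0,0],[0,0,0,0],[0,0,-0.1,0],[0,0,-0.2,0],[0,0,-0.3,0],[0,0,-0.4,0],[0,0,-0.5,0],[0,0,-0.55,0],[0.58,0.53,-0.55,0],[0.58,0.53,-0.55,0],[0.58,0.53,-0.55,0],[0.58,0.53,-0.55,0],[0.58,0.53,-0.55,0],[0.58,0.53,-0.55,0],[0.58,0.53,-0.55,0],[0.58,0.53,-0.55,0],[0.58,0.53,-0.55,0]]' 60 20
python3 - <<'E'
from h import *
go((.620,.179,.057),90)
t=vision.camera("top");c=vision.camera("scene")
b=at(t,(221.2,256),.1);print(b)
save("s5",np.hstack([cv2.resize(t["frame"][180:320,290:430],None,fx=2.8,fy=2.8),cv2.resize(c["frame"][150:290,250:390],None,fx=2.8,fy=2.8)]))
E
```

```text
time: 16.3
position: [0.622, 0.1769, 0.1999]
tool_rot: [0.707, 0.707, -0.001, -0.0]
ft_force: [-0.3, -0.3, -0.1]
grip_width: 0.0521
grip_force: 0.0
from [0.622  0.1769 0.1999] yaw 90.0 -> [ 0.007 -0.006  0.476] turn 0.0001
[0.61955384 0.17875629 0.1       ]
```

View pics/s5.png

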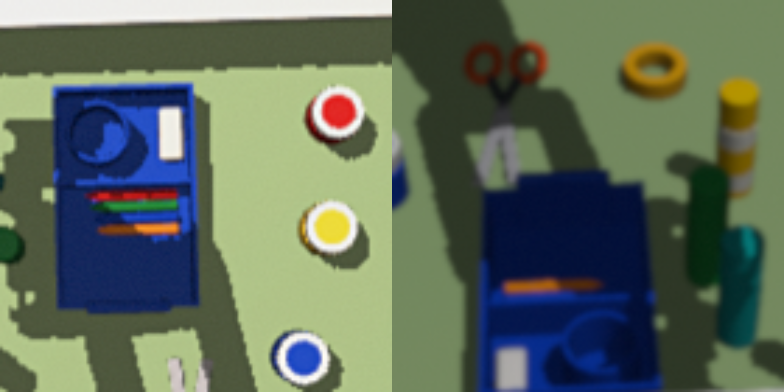

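The blue tray is out with clear table behind it. Its well rim is at top (227.7,325.2) and scene (272.3,324.6). I'll grasp the blue stick now.

```bash
python3 -m handwheel '[[0.007,-0.005,0.12,0],[0.007,-0.005,0.24,0],[0.007,-0.005,0.32,0],[0.007,-0.005,0.4,0],[0.007,-0.005,0.45,0],[0.007,-0.005,0.47,0],[0.007,-0.005,0.47,0]]'; python3 -m handwheel '[[0,0,0,0],[0,0,0,0],[0,0,0,0],[0,0,0,0],[0,0,0,0],[0,0,0,0],[0,0,0,0]]' 0 20
python3 - <<'E'
from h import *
t=vision.camera("top");c=vision.camera("scene")
print(at(t,(227.7,325.2),.046),at(c,(272.3,324.6),.046),"rear",at(t,(211,334),.045))
E
```

```text
time: 16.98
position: [0.62, 0.1781, 0.0582]
tool_rot: [0.708, 0.707, -0.001, -0.001]
ft_force: [-0.7, 0.7, 0.6]
grip_width: 0.0522
grip_force: 0.0
time: 17.57
position: [0.6222, 0.1794, 0.0607]
tool_rot: [0.707, 0.707, 0.001, 0.001]
ft_force: [-0.8, -0.3, 5.6]
grip_width: 0.0294
grip_force: 20.0
[0.60592063 0.02159962 0.046     ] [0.61403987 0.02106585 0.046     ] rear [ 6.45364586e-01 -4.86938680e-04  4.50000000e-02]
```

```bash
python3 -m handwheel '[[0,0,-0.1,0],[0,0,-0.2,0],[0,0,-0.3,0],[0,0,-0.4,0],[0,0,-0.43,0],[-0.52,-0.04,-0.43,0],[-0.52,-0.04,-0.43,0],[-0.52,-0.04,-0.43,0],[-0.52,-0.04,-0.43,0],[-0.52,-0.04,-0.43,0],[-0.52,-0.04,-0.43,0],[-0.52,-0.04,-0.35,0],[-0.52,-0.04,-0.25,0],[-0.52,-0.04,-0.25,0],[-0.52,-0.04,-0.25,0]]'
python3 - <<'E'
from h import *
go((.609,.022,.063),90)
E
```

```text
time: 18.92
position: [0.6076, 0.025, 0.1326]
tool_rot: [0.707, 0.708, -0.002, -0.002]
ft_force: [0.4, -0.3, -0.5]
grip_width: 0.029
grip_force: 20.0
from [0.6076 0.025  0.1326] yaw 90.1 -> [-0.01   0.006  0.232] turn 0.0003
```

```bash
python3 -m handwheel '[[-0.008,0.005,0.05,0],[-0.008,0.005,0.1,0],[-0.008,0.005,0.15,0],[-0.008,0.005,0.2,0],[-0.008,0.005,0.222,0],[-0.008,0.005,0.222,0],[-0.008,0.005,0.222,0]]'; python3 -m handwheel '[[0,0,0,0],[0,0,0,0],[0,0,0,0],[0,0,0,0],[0,0,0,0],[0,0,-0.1,0],[0,0,-0.2,0],[0,0,-0.3,0],[0,0,-0.4,0],[0,0,-0.45,0],[0,0,-0.45,0]]' 58 20;python3 - <<'E'
from h import *
go((.425,.133,.2),90)
E
```

```text
time: 19.5
position: [0.6119, 0.0213, 0.0689]
tool_rot: [0.707, 0.707, 0.0, 0.001]
ft_force: [0.5, 0.6, -0.1]
grip_width: 0.0292
grip_force: 20.0
time: 20.42
position: [0.614, 0.0204, 0.2077]
tool_rot: [0.707, 0.707, 0.003, 0.004]
ft_force: [0.6, -0.3, 0.6]
grip_width: 0.0505
grip_force: 0.0
from [0.614  0.0204 0.2077] yaw 90.0 -> [ 0.375 -0.63   0.019] turn 0.0
```

```bash
python3 -m handwheel '[[0.375,-0.625,0.02,0],[0.375,-0.625,0.02,0],[0.375,-0.625,0.02,0],[0.375,-0.625,0.02,0],[0.375,-0.625,0.02,0],[0.375,-0.625,0.02,0],[0.375,-0.625,0.02,0],[0.375,-0.625,0.02,0]]' 60 20;python3 - <<'E'
from h import *
go((.425,.133,.058),90)
c=vision.camera("scene");save("s6",cv2.resize(c["frame"][140:320,240:480],None,fx=2.8,fy=2.8))
E
```

```text
time: 21.08
position: [0.4239, 0.1334, 0.1967]
tool_rot: [0.707, 0.708, 0.0, 0.0]
ft_force: [0.5, -1.0, 0.7]
grip_width: 0.0522
grip_force: 0.0
from [0.4239 0.1334 0.1967] yaw 90.1 -> [-0.001  0.003  0.462] turn 0.0002
```

View pics/s6.png

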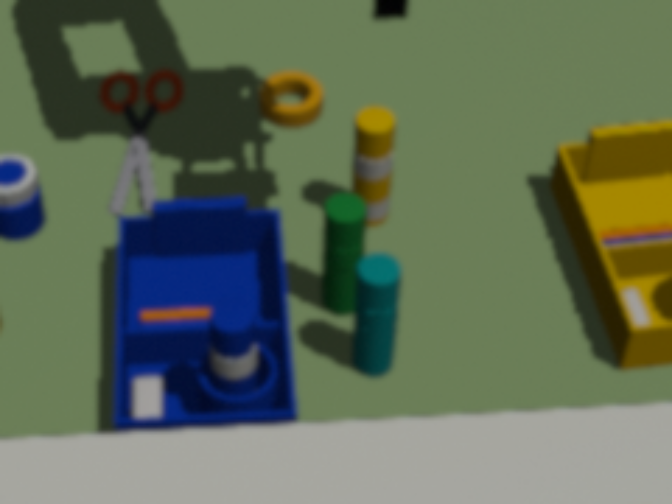

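The blue stick stands in its well and the look-alikes are untouched. Now yellow.

```bash
python3 -m handwheel '[[0,0,0.12,0],[0,0,0.24,0],[0,0,0.32,0],[0,0,0.4,0],[0,0,0.44,0],[0,0,0.46,0],[0,0,0.46,0]]'; python3 -m handwheel '[[0,0,0,0],[0,0,0,0],[0,0,0,0],[0,0,0,0],[0,0,0,0],[0,0,0,0],[0,0,0,0]]' 0 20; python3 -m handwheel '[[0,0,-0.1,0],[0,0,-0.2,0],[0,0,-0.3,0],[0,0,-0.4,0],[0,0,-0.43,0],[0.8,0.41,-0.43,0],[0.8,0.41,-0.43,0],[0.8,0.41,-0.43,0],[0.8,0.41,-0.43,0],[0.8,0.41,-0.43,0],[0.8,0.41,-0.43,0],[0.8,0.41,-0.43,0],[0.8,0.41,-0.43,0],[0.8,0.41,-0.43,0],[0.8,0.41,-0.25,0],[0.8,0.41,-0.25,0],[0.8,0.41,-0.25,0]]'
python3 - <<'E'
from h import *
go((.547,.375,.064),90)
E
```

```text
time: 21.72
position: [0.4247, 0.1325, 0.0573]
tool_rot: [0.708, 0.707, -0.001, -0.001]
ft_force: [0.5, 0.5, 0.7]
grip_width: 0.0525
grip_force: 0.0
time: 22.3
position: [0.4242, 0.1334, 0.0596]
tool_rot: [0.707, 0.707, 0.001, 0.001]
ft_force: [-0.7, -0.9, 5.7]
grip_width: 0.0295
grip_force: 20.0
time: 23.72
position: [0.5419, 0.3701, 0.1294]
tool_rot: [0.707, 0.707, -0.006, -0.002]
ft_force: [-0.8, -0.4, -0.0]
grip_width: 0.0296
grip_force: 20.0
from [0.5419 0.3701 0.1294] yaw 89.9 -> [0.018 0.019 0.218] turn -0.0001
```

```bash
python3 -m handwheel '[[0.006,0,0,0],[0.006,0,0.05,0],[0.006,0,0.1,0],[0.006,0,0.15,0],[0.006,0,0.2,0],[0.006,0,0.222,0],[0.006,0,0.222,0],[0.006,0,0.222,0]]'; python3 -m handwheel '[[0,0,0,0],[0,0,0,0],[0,0,0,0],[0,0,0,0],[0,0,0,0],[0,0,-0.1,0],[0,0,-0.2,0],[0,0,-0.3,0],[0,0,-0.4,0],[0,0,-0.5,0],[-0.3,-0.35,-0.55,0],[-0.3,-0.35,-0.55,0],[-0.3,-0.35,-0.55,0],[-0.3,-0.35,-0.55,0],[-0.3,-0.35,-0.55,0],[-0.3,-0.35,-0.55,0]]' 58 20
python3 - <<'E'
from h import *
c=vision.camera("scene");save("s7",c["frame"])
E
```

```text
time: 24.38
position: [0.5472, 0.3752, 0.0685]
tool_rot: [0.707, 0.707, 0.001, 0.0]
ft_force: [-0.0, -0.4, -1.1]
grip_width: 0.0295
grip_force: 20.0
time: 25.72
position: [0.4418, 0.2851, 0.2332]
tool_rot: [0.707, 0.707, 0.001, 0.0]
ft_force: [0.6, 0.2, 0.6]
grip_width: 0.0507
grip_force: 0.0
```

View pics/s7.png

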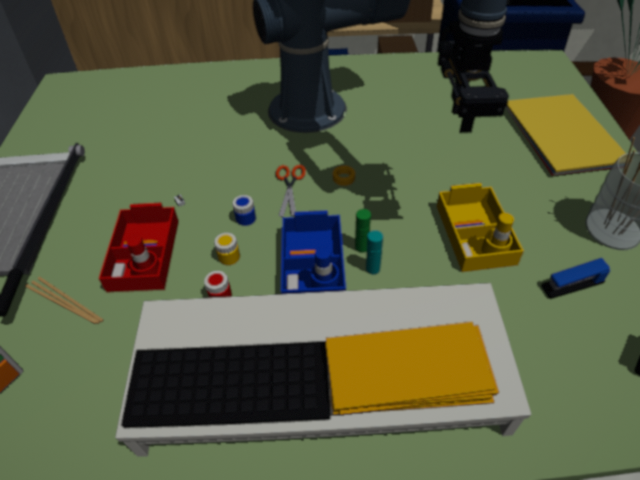

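All three sticks stand in their wells: red (255,140), blue (265,323), yellow (232,502). The blue tray is out from under the board, and the pots and look-alikes are where they started.

```bash
python3 -c "
from rig import job
print(job.hand_in())"
```

```text
the job is handed in; nothing more can be done
None
```

I handed the job in at about 26 s of robot time: the red, blue and yellow glue sticks stand in the wells of their own trays, the blue tray is fully out from under the riser, and the paint pots and the look-alikes were left where they stood.

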